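Show the painter the next ball and its paint

TASK

Show the painter the next job: point with the fingertips, from just above, at the one ball on the drying plank that is still bare white, stay about 3 cm over its top for two seconds, then point for just as long and in the same way at the lid of the green paint jar. The coats are wet and the balls stand loose, so touch nothing at all, and keep well above the other balls and jars wherever you pass over them, so that nobody doubts which ones are meant. Finish with the hand drawn well back, some 20 cm or more from the white ball and the green jar.

Things in the scene. Friction and masses are not known exactly. Their poses are not given: they have to be found in the camera images.
- white_ball_top (a point): The bare white ball to be pointed at first: centre of the top of the white ball: a 45 mm craft ball (radius 22.5 mm) on a 6 mm wooden skewer that stands loose in a hole of the plank; this point is the highest of the ball, about 120 mm above the bench; it leans and sways by a few mm. z axis up. 
- red_ball_top (a point): Painted already, still wet: centre of the top of the red ball: a 45 mm craft ball (radius 22.5 mm) on a 6 mm wooden skewer that stands loose in a hole of the plank; this point is the highest of the ball, about 120 mm above the bench; it leans and sways by a few mm. z axis up. 
- blue_ball_top (a point): Painted already, still wet: centre of the top of the blue ball: a 45 mm craft ball (radius 22.5 mm) on a 6 mm wooden skewer that stands loose in a hole of the plank; this point is the highest of the ball, about 120 mm above the bench; it leans and sways by a few mm. z axis up. 
- green_lid (a point): The paint to be pointed at second: centre of the top face of the green screw lid of a closed paint jar, 64 mm in diameter and 80 mm tall (lid 63 mm across, 18 mm high), white with a green label, standing loose on the mat; this point is 83 mm above the bench. z axis up. 
- red_lid (a point): Not wanted: centre of the top face of the red screw lid of a closed paint jar, 64 mm in diameter and 80 mm tall (lid 63 mm across, 18 mm high), white with a red label, standing loose on the mat; this point is 83 mm above the bench. z axis up. 
- yellow_lid (a point): Not wanted: centre of the top face of the yellow screw lid of a closed paint jar, 64 mm in diameter and 80 mm tall (lid 63 mm across, 18 mm high), white with a yellow label, standing loose on the mat; this point is 83 mm above the bench. z axis up. 
- plank: fixed, paint-spattered drying plank, 300 (x) by 130 (y) by 40 mm high, origin at the centre of its underside, x along its length. Six holes in two staggered rows, neighbours about 80 mm apart, hold three balls on skewers and three empty fixed skewers, 6 mm thick, whose tips stand 85 mm above the bench. It may lie to the robot's left or right
- mat: fixed grey mat, 270 (x) by 200 (y) by 3 mm, origin at the centre of its underside; the three jars stand on it, at least 75 mm apart centre to centre. It lies on the side opposite the plank
Mind the look-alikes: they are no part of the job. Leave any pink or purple look-alike of the part that bears white_ball_top alone.

How it is judged (in metres and radians):
On the way, in this order (a step that is already met when the one before it is completed fails the run):
1. point at the bare white ball: fingertips over it, within 25 mm of its centre line and about 5 to 60 mm above its top, for 1.7 s (horizontal distance between the grasp point and white_ball_top below 0.025 m and z of the grasp point in the frame of white_ball_top between 0.024 and 0.08 m), for 1.7 s.
2. point at the green lid: fingertips over it, within 25 mm of its centre line and about 5 to 60 mm above it, for 1.7 s (horizontal distance between the grasp point and green_lid below 0.025 m and z of the grasp point in the frame of green_lid between 0.024 and 0.08 m), for 1.7 s.
At the end, for the whole second after the job is handed in: Both have been pointed at in turn; all three balls and all three jars are within 12 mm of where they began, and the grasp point is more than 180 mm from the top of the white ball and from the green lid (distance of each of white_ball_top, red_ball_top, blue_ball_top, green_lid, red_lid, yellow_lid from where it was at the start of the episode below 0.012 m and distance between the grasp point and white_ball_top above 0.18 m and distance between the grasp point and green_lid above 0.18 m); the robot touches nothing.
It fails at once if the hand touches anything (contact force between any of the fingers, the arm and anything else above 0.3 N).
It fails at once if a ball or jar is shifted, lifted or tipped (over 12 mm) (distance of any of white_ball_top, red_ball_top, blue_ball_top, green_lid, red_lid, yellow_lid from where it was at the start of the episode above 0.012 m).
It fails at once if the fingertips come down over another ball or jar (within 30 mm of its centre line and less than about 55 mm above it), as if it were meant ((horizontal distance between the grasp point and red_ball_top below 0.03 m and z of the grasp point in the frame of red_ball_top below 0.075 m) or (horizontal distance between the grasp point and blue_ball_top below 0.03 m and z of the grasp point in the frame of blue_ball_top below 0.075 m) or (horizontal distance between the grasp point and red_lid below 0.03 m and z of the grasp point in the frame of red_lid below 0.075 m) or (horizontal distance between the grasp point and yellow_lid below 0.03 m and z of the grasp point in the frame of yellow_lid below 0.075 m)).
It also fails if it takes over 48 s, if anything falls off the work surface, if the arm or the gripper's body presses on something with over 40 N, if the wrist force passes 120 N, or if a joint passes its speed limit or range.

ROBOT

A 7-joint arm with a two-finger parallel gripper is mounted at the origin on the work surface. World frame = base frame: x ahead of the robot, y to its left, z up, the work surface at z = 0. Lengths are in m, angles in degrees, forces in N, time in s.
With the tool pointing down it reaches from about 0.425 to 0.8 m from the base axis. Payload 8.3 kg.
Tool frame: the origin (TCP) lies midway between the tips of the shut fingers; the grasp point (between the pads) lies 19 mm behind it; z points along the fingers, y is the direction in which the jaws open and shut (so a half turn about z gives the same grasp; the last joint's range is limited). The gripper opens to 85 mm and grips with 20 to 120 N. Pads are 22 mm wide; open, the fingers measure 114 mm over their backs; the gripper's body (76 mm by 85 mm) begins 54 mm behind the grasp point. The pads swing forward as they close: fully open they stand 13 mm farther back than shut.
Start: joints at [-80.323, 21.967, 0.94, 78.501, -0.361, 79.538, -2.664], TCP at [0.144, 0.608, 0.231] pointing down, gripper open.
Joint ranges: [-169.22, 169.22], [-14.56, 117.87], [-87.37, 89.26], [10.42, 133.3], [-82.24, 262.24], [0.94, 117.77], [-172.7, 172.7]. Speed limits (degrees/s): [136.94, 136.94, 172.46, 172.46, 180, 180, 180].

INTERFACE

Orientations are given as [roll, pitch, yaw] about the fixed x, y, z axes, in that order (R = Rz(yaw) Ry(pitch) Rx(roll)).
In Python, from plant import robot gives the robot as it stands.
- The arm moves only by the tool carry_out, never from a script. Its argument "commands" is a list of rows, each a list of 7 numbers: the shift along the tool's x, y, z in mm, then the turn, a rotation vector about the tool's x, y, z in degrees, then the closure in counts, from 0 (fully open) to 255 (shut). A call has 1 to 20 rows; each row is the pose to reach, as a shift and turn from the pose measured when the call began, along the tool's axes at that moment; what a row does not reach only later rows make up. A row lasts 1/8 s, in which the tool goes at most 62.5 mm and 10.7 degrees, less where a joint would pass 70% of its speed; a pose out of reach is approached as far as the arm can. A call with a gripper value outside its range is refused whole. The fingers move at their own pace and stop on an object; "squeeze" is the grip in N (left out, the last holds). Time passes only in rows, so rows that repeat a pose let the fingers close. It gives the time, the measured TCP pose, the force and the opening at its end, in the units of the state.
- robot.read_state(): the state, without advancing time (a new reading comes with each control period).
- robot.capture(name): name is "side" or "top"; returns the picture (420x560x3 uint8, red, green, blue); there is no depth.
- robot.get_calibration(name): a dict with "camera_matrix" (3x3 intrinsics, pixels), "T" (4x4, takes a point from camera to world coordinates). Camera axes: x right, y down, z forward; pixel columns grow to the right and rows downward; lengths in m; the calibration is good to about 2 mm. A picture is of the moment at which its call begins. get_calibration takes no time and is no camera call.
- robot.job_done(): hands the job in, once; it reports no verdict.
Trained networks look in the newest picture that a camera, given by its name, has taken for a name from the list of things; names that differ only in an ending like _2 or _b are one class to them, and where a whole thing is asked for, a point or a joint stands for the part that bears it (a point fixed in the world has none). Each returns a list of dicts, best first, with "p" (0 to 1); they miss things now and then, are a little off and sometimes report something else, mostly with a low value. They report only what shows in the picture. A call takes as long as a camera call. They do not tell look-alikes from the thing itself.
- robot.boxes_of(camera, target): "box" ([left, top, right, bottom] in pixels, round what is visible of it).
- robot.mark_of(camera, target): "point" ([column, row] in pixels: a listed point, or the origin of a listed thing).
The state is a dict: "time": time; "joints": joint angles; "dq": joint speeds; "tau": joint torques, N m; "eef_pos": TCP position; "eef_rot": TCP orientation; "ft_force": force on the tool from outside, world axes, zero at the start; "wrist_torque": the same for the moment, N m; "finger_gap": finger opening in m.
Only numpy, scipy, OpenCV 4.12 (cv2) and the standard library are available. Lean on these libraries where they do the work, as an engineer would, in place of code of your own. Each camera call takes 0.05 s, during which the arm holds its last target.

## Working session

There is one attempt and no reset: what is moved stays moved. The work goes in short steps, Python scripts to look and compute and a tool call to move; the robot and the scene stay as the last step left them, time stands still between calls to the robot, and variables do not carry over. Pictures are saved under pics/ and viewed, and the job is handed in when it is done.

Besides the shell and the picture viewer there is one more tool, called after "Emit:" by a JSON object that holds its "method" and its "body". carry_out: Moves the arm, as the interface text tells. Its arguments: {"type":"object","properties":{"commands":{"type":"array","items":{"type":"array","items":{"type":"number"}}},"squeeze":{"type":"number"}},"required":["commands"]}

```bash
mkdir -p pics; ls; python3 - <<'E'
from plant import robot
import cv2,numpy as np
s=robot.read_state();print(s)
for n in("top","side"):
    im=robot.capture(n);cv2.imwrite(f"pics/{n}0.png",im[:,:,::-1])
    c=robot.get_calibration(n);print(n,np.round(c["camera_matrix"],1).tolist(),np.round(c["T"],3).tolist())
    for t in("white_ball_top","red_ball_top","blue_ball_top","green_lid","red_lid","yellow_lid"):
        print(t,[(np.round(d["point"],1).tolist(),round(d["p"],2)) for d in robot.mark_of(n,t)])
E
```

```text
pics
{'time': 0.0, 'joints': array([-80.3222215 ,  22.01608957,   0.93963728,  78.56094972,
        -0.36149474,  79.5400876 ,  -2.6659075 ]), 'dq': array([ 0.05638371, -0.06073798,  0.01033537, -0.04865814, -0.02237097,
       -0.06907593,  0.00694294]), 'tau': array([ 5.02598232e-04, -6.27607942e+01,  8.44584312e-01, -3.71830130e+01,
        1.65441359e-02,  1.42688272e-02, -1.86968299e-05]), 'eef_pos': array([0.14344601, 0.60778919, 0.23027282]), 'eef_rot': array([-1.79885731e+02,  2.18680551e-03,  1.66718853e+02]), 'ft_force': array([ 0.05590549,  0.08645574, -0.09931958]), 'wrist_torque': array([ 0.04760529,  0.05012562, -0.00981188]), 'finger_gap': 0.08564731295414893}
top [[429.9, 0.0, 282.0], [0.0, 429.9, 206.1], [0.0, 0.0, 1.0]] [[-0.008, -0.999, 0.038, 0.495], [-1.0, 0.008, -0.007, 0.02], [0.007, -0.038, -0.999, 1.016], [0.0, 0.0, 0.0, 1.0]]
white_ball_top [([305.5, 145.8], 0.72), ([298.1, 197.9], 0.7), ([358.3, 181.6], 0.55)]
red_ball_top [([386.6, 196.8], 0.72), ([225.6, 161.7], 0.41)]
blue_ball_top [([387.5, 157.7], 0.68)]
green_lid [([390.1, 158.7], 0.65), ([228.5, 235.6], 0.59)]
red_lid [([221.0, 200.7], 0.6)]
yellow_lid [([227.7, 161.7], 0.86)]
side [[389.0, 0.0, 278.1], [0.0, 389.0, 208.0], [0.0, 0.0, 1.0]] [[0.982, -0.1, 0.159, 0.429], [-0.188, -0.569, 0.801, -0.536], [0.01, -0.816, -0.578, 0.486], [0.0, 0.0, 0.0, 1.0]]
white_ball_top [([357.5, 207.6], 0.97), ([327.7, 249.5], 0.83), ([288.8, 211.6], 0.77)]
red_ball_top [([319.9, 290.6], 0.72)]
blue_ball_top [([378.9, 277.3], 0.88)]
green_lid [([229.1, 181.4], 0.81)]
red_lid [([270.4, 170.7], 0.6)]
yellow_lid [([315.8, 173.0], 0.75)]
```

View pics/top0.png

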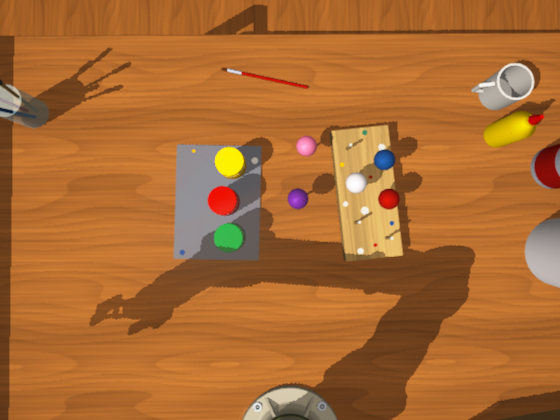

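View pics/side0.png

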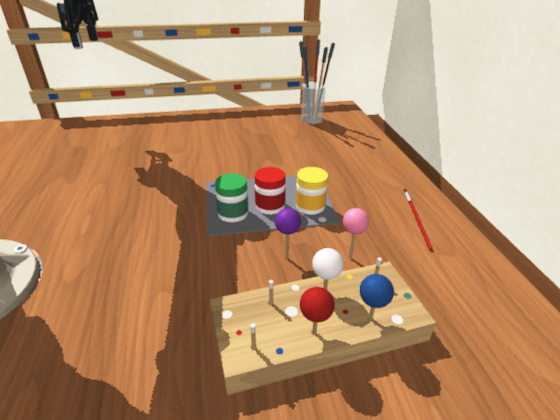

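The top view shows the plank on the right: white ball at (356,183), blue at (385,160), red at (389,199). The mat is on the left: yellow lid at (229,162), red at (222,200), green at (229,237). The pink (306,146) and purple (298,199) look-alikes stand between them. In the side view the white ball is at (327,264) and the green jar at (232,198).

```bash
cat > h.py <<'E'
from plant import robot
import cv2,numpy as np
C={n:robot.get_calibration(n) for n in("top","side")}
def ray(n,p):
    c=C[n];T=np.array(c["T"]);d=T[:3,:3]@np.linalg.inv(c["camera_matrix"])@[p[0],p[1],1];return T[:3,3],d
def plane(n,p,z):
    o,d=ray(n,p);return o+d*(z-o[2])/d[2]
def tri(a,b):
    P=[np.array(C[n]["camera_matrix"])@np.linalg.inv(C[n]["T"])[:3] for n in("top","side")]
    X=cv2.triangulatePoints(P[0],P[1],np.array(a,float),np.array(b,float))[:,0];return X[:3]/X[3]
E
python3 - <<'E'
from h import *
M=dict(white=((358.3,181.6),(327.7,249.5),.12),red=((386.6,196.8),(319.9,290.6),.12),blue=((387.5,157.7),(378.9,277.3),.12),pink=((305.5,145.8),(357.5,207.6),.12),purple=((298.1,197.9),(288.8,211.6),.12),
green=((228.5,235.6),(229.1,181.4),.083),redl=((221,200.7),(270.4,170.7),.083),yel=((227.7,161.7),(315.8,173),.083))
for k,(a,b,z) in M.items(): print(k,tri(a,b).round(3),plane("top",a,z).round(3),plane("side",b,z).round(3))
# colour centroids of balls/lids in top
im=cv2.imread("pics/top0.png").astype(int)
for k,(c,r),z in(("white",(356,183),.0975),("green",(229,237),.083)):
    w=im[r-18:r+19,c-18:c+19]
    m=(w.min(2)>150) if k=="white" else ((w[:,:,1]>w[:,:,2]+40)&(w[:,:,1]>w[:,:,0]+20))
    n,l,s,ce=cv2.connectedComponentsWithStats(m.astype(np.uint8)); i=1+s[1:,4].argmax()
    p=ce[i]+[c-18,r-18];print(k,s[i],p,plane("top",p,z).round(3))
for k,(c,r),z in(("white",(327,264),.0975),):
    im=cv2.imread("pics/side0.png").astype(int)
    w=im[r-25:r+26,c-25:c+26];m=(w.min(2)>130)
    n,l,s,ce=cv2.connectedComponentsWithStats(m.astype(np.uint8)); i=1+s[1:,4].argmax()
    p=ce[i]+[c-25,r-25];print(k,s[i],p,plane("side",p,z).round(3))
E
```

```text
white [ 0.578 -0.145  0.125] [ 0.579 -0.146  0.12 ] [ 0.58 -0.14  0.12]
red [ 0.548 -0.207  0.113] [ 0.547 -0.205  0.12 ] [ 0.547 -0.213  0.12 ]
blue [ 0.629 -0.208  0.123] [ 0.629 -0.208  0.12 ] [ 0.63  -0.205  0.12 ]
pink [ 0.66  -0.038  0.112] [ 0.656 -0.037  0.12 ] [ 0.658 -0.049  0.12 ]
purple [ 0.548 -0.021  0.106] [ 0.546 -0.02   0.12 ] [ 0.544 -0.041  0.12 ]
green [0.465 0.13  0.083] [0.468 0.13  0.083] [0.461 0.13  0.083]
redl [0.545 0.144 0.091] [0.544 0.146 0.083] [0.549 0.158 0.083]
yel [0.633 0.13  0.085] [0.629 0.131 0.083] [0.639 0.133 0.083]
white [  8   8  20  20 315] [355.23174603 182.82222222] [ 0.579 -0.144  0.098]
green [  3   4  29  29 669] [227.99701046 237.13602392] [0.465 0.131 0.083]
white [  0   9  51  38 918] [326.83986928 265.33986928] [ 0.578 -0.149  0.098]
```

```bash
cat >> h.py <<'E'
from scipy.spatial.transform import Rotation as R
def to(*P):
    s=robot.read_state();q=R.from_euler("xyz",s["eef_rot"],degrees=True)
    print("t",round(s["time"],2),"pos",np.round(s["eef_pos"],4),np.round(s["eef_rot"],2),"gap",round(s["finger_gap"],4),"j",np.round(s["joints"],1))
    for p in P: print(p,np.round(q.inv().apply(np.array(p)-s["eef_pos"])*1000,1))
E
python3 - <<'E'
from h import *
to((.40,.45,.25),(.56,.15,.25),(.578,-.145,.25))
E
```

```text
t 0.7 pos [0.1435 0.6083 0.2313] [180.    -0.   166.72] gap 0.0852 j [-80.3  22.    0.9  78.5  -0.4  79.5  -2.7]
(0.4, 0.45, 0.25) [-286.   -95.1  -18.7]
(0.56, 0.15, 0.25) [-510.6 -350.4  -18.7]
(0.578, -0.145, 0.25) [-595.9 -633.3  -18.7]
```

Emit:
{"method": "carry_out", "body": {"commands": [[-15, -5, -6, 0, 0, 0, 255], [-45, -15, -12, 0, 0, 0, 255], [-80, -26, -19, 0, 0, 0, 255], [-120, -40, -19, 0, 0, 0, 255], [-160, -53, -19, 0, 0, 0, 255], [-200, -66, -19, 0, 0, 0, 255], [-240, -80, -19, 0, 0, 0, 255], [-275, -92, -19, 0, 0, 0, 255], [-300, -110, -19, 0, 0, 0, 255], [-325, -140, -19, 0, 0, 0, 255], [-350, -168, -19, 0, 0, 0, 255], [-375, -196, -19, 0, 0, 0, 255], [-400, -225, -19, 0, 0, 0, 255], [-425, -253, -19, 0, 0, 0, 255], [-450, -281, -19, 0, 0, 0, 255], [-475, -310, -19, 0, 0, 0, 255], [-495, -333, -19, 0, 0, 0, 255], [-505, -345, -19, 0, 0, 0, 255], [-511, -350, -19, 0, 0, 0, 255]]}}

```text
time: 3.08
eef_pos: [0.5608, 0.1494, 0.2506]
eef_rot: [180.0, 0.0, 166.7]
ft_force: [0.8, 0.2, 1.1]
finger_gap: -0.0001
```

```bash
python3 - <<'E'
from h import *
to((.578,-.145,.25),(.578,-.145,.20))
E
```

```text
t 3.08 pos [0.5608 0.1494 0.2506] [1.7998e+02 1.0000e-02 1.6665e+02] gap -0.0001 j [-33.8  16.2  20.   84.8  -5.6  79.9  63.1]
(0.578, -0.145, 0.25) [ -84.7 -282.4    0.5]
(0.578, -0.145, 0.2) [ -84.7 -282.5   50.5]
```

Emit:
{"method": "carry_out", "body": {"commands": [[-5, -15, 0, 0, 0, 0, 255], [-14, -45, 0, 0, 0, 0, 255], [-24, -80, 0, 0, 0, 0, 255], [-35, -115, 0, 0, 0, 0, 255], [-45, -150, 0, 0, 0, 0, 255], [-56, -185, 0, 0, 0, 0, 255], [-66, -220, 0, 0, 0, 0, 255], [-75, -250, 0, 0, 0, 0, 255], [-82, -272, 0, 0, 0, 0, 255], [-85, -282, 0, 0, 0, 0, 255], [-85, -282, 10, 0, 0, 0, 255], [-85, -282, 25, 0, 0, 0, 255], [-85, -282, 40, 0, 0, 0, 255], [-85, -282, 50, 0, 0, 0, 255], [-85, -282, 50, 0, 0, 0, 255]]}}

```text
time: 4.95
eef_pos: [0.5779, -0.1441, 0.1993]
eef_rot: [180.0, -0.1, 166.7]
ft_force: [-0.3, 0.5, 0.4]
finger_gap: -0.0002
```

```bash
python3 - <<'E'
from h import *
to((.578,-.145,.15))
for n in("top","side"):
    im=robot.capture(n);cv2.imwrite(f"pics/{n}1.png",im[:,:,::-1])
E
```

```text
t 4.95 pos [ 0.5779 -0.1441  0.1993] [ 1.7999e+02 -1.1000e-01  1.6668e+02] gap -0.0002 j [-10.8  20.6  28.5  87.2 -10.   74.8  95.5]
(0.578, -0.145, 0.15) [-0.4 -0.9 49.3]
```

View pics/side1.png

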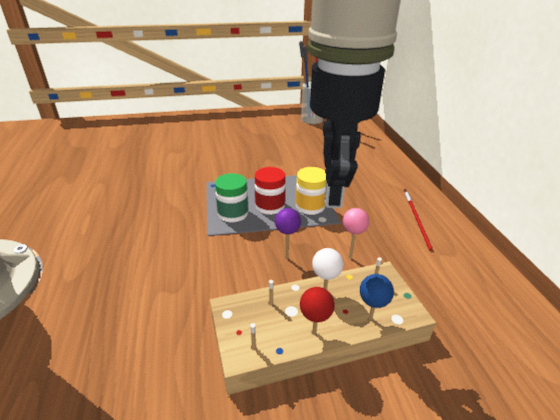

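View pics/top1.png

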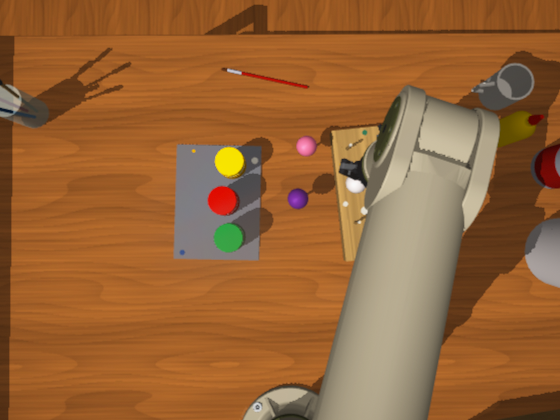

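The side view shows the fingertips at about (336,203), above the white ball's top at (327,249). The top view shows the finger just beyond the ball, at about (352,170). I'll check these against where the measured TCP projects.

```bash
python3 - <<'E'
from h import *
for n in C:
    K=np.array(C[n]["camera_matrix"]);W=np.linalg.inv(C[n]["T"])
    for p in((.578,-.144,.199),(.578,-.144,.24),(.578,-.145,.12),(.598,-.145,.199)):
        q=K@(W@[*p,1])[:3];print(n,p,(q[:2]/q[2]).round(1))
im=cv2.imread("pics/side1.png")[130:290,260:400];cv2.imwrite("pics/z1.png",cv2.resize(im,None,fx=4,fy=4,interpolation=2)[:600])
im=cv2.imread("pics/top1.png")[130:230,320:440];cv2.imwrite("pics/z2.png",cv2.resize(im,None,fx=5,fy=5,interpolation=2))
E
```

```text
top (0.578, -0.144, 0.199) [364.7 178.4]
top (0.578, -0.144, 0.24) [369.2 176.1]
top (0.578, -0.145, 0.12) [357.6 182.3]
top (0.598, -0.145, 0.199) [365.1 168. ]
side (0.578, -0.144, 0.199) [332.4 205.5]
side (0.578, -0.144, 0.24) [335.5 178.2]
side (0.578, -0.145, 0.12) [327.6 251.9]
side (0.598, -0.145, 0.199) [347.4 204.4]
```

View pics/z1.png

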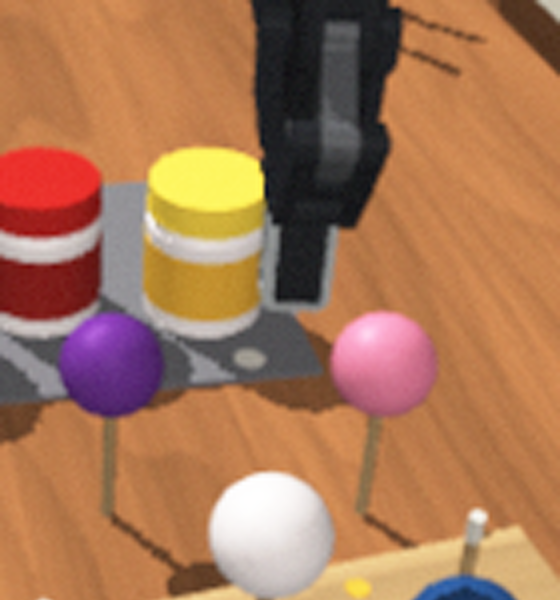

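View pics/z2.png

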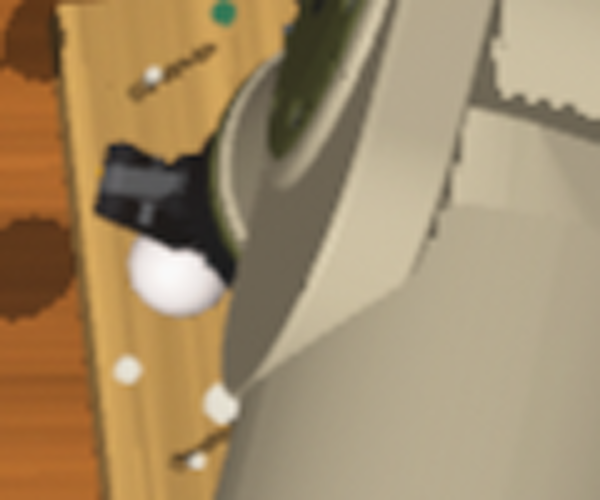

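The finger and TCP agree to about 4 mm, and the ball hasn't moved. I'm descending to about 3 cm above the ball and holding.

Emit:
{"method": "carry_out", "body": {"commands": [[0, -1, 8, 0, 0, 0, 255], [0, -1, 20, 0, 0, 0, 255], [0, -1, 32, 0, 0, 0, 255], [0, -1, 41, 0, 0, 0, 255], [0, -1, 46, 0, 0, 0, 255], [0, -1, 47, 0, 0, 0, 255], [0, -1, 47, 0, 0, 0, 255], [0, -1, 47, 0, 0, 0, 255], [0, -1, 47, 0, 0, 0, 255], [0, -1, 47, 0, 0, 0, 255], [0, -1, 47, 0, 0, 0, 255], [0, -1, 47, 0, 0, 0, 255], [0, -1, 47, 0, 0, 0, 255], [0, -1, 47, 0, 0, 0, 255], [0, -1, 47, 0, 0, 0, 255], [0, -1, 47, 0, 0, 0, 255], [0, -1, 47, 0, 0, 0, 255], [0, -1, 47, 0, 0, 0, 255], [0, -1, 47, 0, 0, 0, 255], [0, -1, 47, 0, 0, 0, 255]]}}

```text
time: 7.55
eef_pos: [0.5783, -0.1456, 0.1538]
eef_rot: [180.0, 0.0, 166.7]
ft_force: [-0.3, -0.2, -0.5]
finger_gap: -0.0002
```

```bash
python3 - <<'E'
from h import *
to((.578,-.145,.15))
im=robot.capture("side");cv2.imwrite("pics/side2.png",im[:,:,::-1])
print(robot.mark_of("side","white_ball_top"))
E
```

```text
t 7.55 pos [ 0.5783 -0.1456  0.1538] [1.7998e+02 3.0000e-02 1.6666e+02] gap -0.0002 j [-10.3  22.6  27.9  90.7 -11.1  69.4  96.4]
(0.578, -0.145, 0.15) [0.5 0.5 3.8]
[{'point': [355.8, 208.9], 'p': 0.87}, {'point': [290.4, 208.3], 'p': 0.72}]
```

View pics/side2.png

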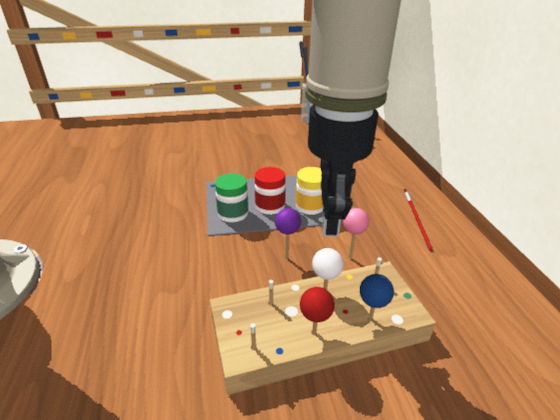

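The side view shows the fingertips at (332,233), close above the white ball's top at (327,249). Nothing has moved. I'll hold a little longer, then rise.

Emit:
{"method": "carry_out", "body": {"commands": [[0, 0, 0, 0, 0, 0, 255], [0, 0, 0, 0, 0, 0, 255], [0, 0, 0, 0, 0, 0, 255], [0, 0, 0, 0, 0, 0, 255], [0, 0, 0, 0, 0, 0, 255], [0, 0, 0, 0, 0, 0, 255], [0, 0, -8, 0, 0, 0, 255], [0, 0, -25, 0, 0, 0, 255], [0, 0, -50, 0, 0, 0, 255], [0, 0, -75, 0, 0, 0, 255], [0, 0, -92, 0, 0, 0, 255], [0, 0, -98, 0, 0, 0, 255], [0, 0, -98, 0, 0, 0, 255]]}}

```text
time: 9.28
eef_pos: [0.5783, -0.1456, 0.2518]
eef_rot: [180.0, 0.0, 166.7]
ft_force: [-0.3, 0.2, -0.5]
finger_gap: -0.0
```

```bash
python3 - <<'E'
from h import *
to((.465,.131,.25),(.465,.131,.18),(.465,.131,.115))
E
```

```text
t 9.28 pos [ 0.5783 -0.1456  0.2518] [1.7998e+02 3.0000e-02 1.6666e+02] gap -0.0 j [-10.9  19.1  29.   82.4  -9.3  80.8  95. ]
(0.465, 0.131, 0.25) [174.  243.    1.8]
(0.465, 0.131, 0.18) [174.  242.9  71.8]
(0.465, 0.131, 0.115) [174.1 242.9 136.8]
```

Emit:
{"method": "carry_out", "body": {"commands": [[9, 12, 0, 0, 0, 0, 255], [25, 35, 0, 0, 0, 0, 255], [46, 64, 0, 0, 0, 0, 255], [67, 94, 0, 0, 0, 0, 255], [88, 123, 0, 0, 0, 0, 255], [109, 152, 0, 0, 0, 0, 255], [130, 181, 0, 0, 0, 0, 255], [150, 210, 0, 0, 0, 0, 255], [166, 232, 0, 0, 0, 0, 255], [174, 243, 0, 0, 0, 0, 255], [174, 243, 0, 0, 0, 0, 255], [174, 243, 10, 0, 0, 0, 255], [174, 243, 30, 0, 0, 0, 255], [174, 243, 50, 0, 0, 0, 255], [174, 243, 66, 0, 0, 0, 255], [174, 243, 72, 0, 0, 0, 255], [174, 243, 72, 0, 0, 0, 255]]}}

```text
time: 11.4
eef_pos: [0.4651, 0.1307, 0.1795]
eef_rot: [-180.0, 0.0, 166.6]
ft_force: [0.0, 0.2, -0.0]
finger_gap: -0.0
```

```bash
python3 - <<'E'
from h import *
to((.465,.131,.115))
im=robot.capture("side");cv2.imwrite("pics/side3.png",im[:,:,::-1])
K=np.array(C["side"]["camera_matrix"]);W=np.linalg.inv(C["side"]["T"])
q=K@(W@[*robot.read_state()["eef_pos"],1])[:3];print((q[:2]/q[2]).round(1))
E
```

```text
t 11.4 pos [0.4651 0.1307 0.1795] [-1.7999e+02  1.0000e-02  1.6663e+02] gap -0.0 j [-34.9   6.2  16.7 105.2  -1.9  68.9  59. ]
(0.465, 0.131, 0.115) [ 0.2  0.3 64.5]
[228.1 135.9]
```

View pics/side3.png

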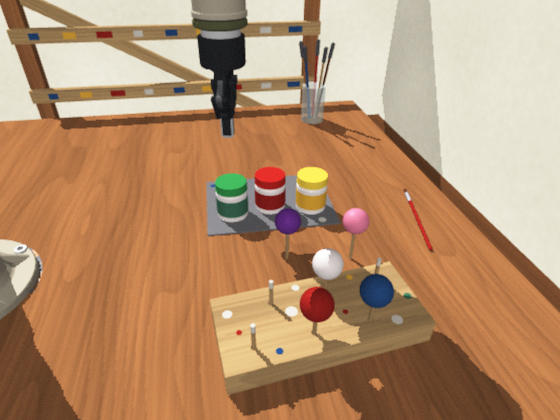

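The fingertips are at (228,134), directly above the green lid at (231,182). They match the projected TCP at (228,136). I'm descending now.

Emit:
{"method": "carry_out", "body": {"commands": [[0, 0, 8, 0, 0, 0, 255], [0, 0, 24, 0, 0, 0, 255], [0, 0, 40, 0, 0, 0, 255], [0, 0, 54, 0, 0, 0, 255], [0, 0, 63, 0, 0, 0, 255], [0, 0, 65, 0, 0, 0, 255], [0, 0, 65, 0, 0, 0, 255], [0, 0, 65, 0, 0, 0, 255], [0, 0, 65, 0, 0, 0, 255], [0, 0, 65, 0, 0, 0, 255], [0, 0, 65, 0, 0, 0, 255], [0, 0, 65, 0, 0, 0, 255], [0, 0, 65, 0, 0, 0, 255], [0, 0, 65, 0, 0, 0, 255], [0, 0, 65, 0, 0, 0, 255], [0, 0, 65, 0, 0, 0, 255], [0, 0, 65, 0, 0, 0, 255], [0, 0, 65, 0, 0, 0, 255], [0, 0, 65, 0, 0, 0, 255], [0, 0, 65, 0, 0, 0, 255]]}}

```text
time: 13.95
eef_pos: [0.4654, 0.1309, 0.1151]
eef_rot: [180.0, 0.1, 166.6]
ft_force: [-0.3, -0.2, 0.5]
finger_gap: 0.0001
```

```bash
python3 - <<'E'
from h import *
to((.465,.131,.25),(.38,.40,.28))
im=robot.capture("side");cv2.imwrite("pics/side4.png",im[:,:,::-1])
E
```

```text
t 13.95 pos [0.4654 0.1309 0.1151] [1.7997e+02 5.0000e-02 1.6664e+02] gap 0.0001 j [-34.4  10.   16.6 109.9  -3.3  60.5  60.2]
(0.465, 0.131, 0.25) [   0.3    0.  -134.9]
(0.38, 0.4, 0.28) [ 145.1  242.1 -164.9]
```

View pics/side4.png

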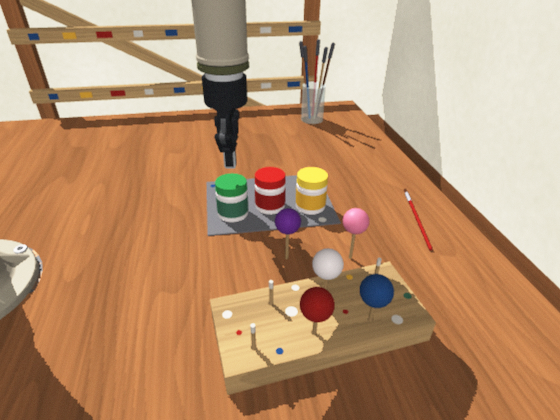

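The fingertips at (230,164) are close above the green lid at (231,183), with no contact. I'll hold a little more, rise and withdraw to the left.

Emit:
{"method": "carry_out", "body": {"commands": [[0, 0, 0, 0, 0, 0, 255], [0, 0, 0, 0, 0, 0, 255], [0, 0, 0, 0, 0, 0, 255], [0, 0, 0, 0, 0, 0, 255], [0, 0, 0, 0, 0, 0, 255], [0, 0, -8, 0, 0, 0, 255], [0, 0, -30, 0, 0, 0, 255], [0, 0, -60, 0, 0, 0, 255], [0, 0, -95, 0, 0, 0, 255], [0, 0, -120, 0, 0, 0, 255], [0, 0, -130, 0, 0, 0, 255], [8, 14, -135, 0, 0, 0, 255], [25, 42, -140, 0, 0, 0, 255], [45, 75, -145, 0, 0, 0, 255], [66, 110, -150, 0, 0, 0, 255], [87, 145, -155, 0, 0, 0, 255], [108, 180, -160, 0, 0, 0, 255], [128, 213, -165, 0, 0, 0, 255], [141, 235, -165, 0, 0, 0, 255], [145, 242, -165, 0, 0, 0, 255]]}}

```text
time: 16.5
eef_pos: [0.3778, 0.4019, 0.2786]
eef_rot: [-179.9, -0.1, 166.9]
ft_force: [0.3, 0.6, -0.4]
finger_gap: -0.0002
```

```bash
python3 - <<'E'
from h import *
to()
p=robot.read_state()["eef_pos"]+[0,0,.019]
print(np.linalg.norm(p-[.465,.131,.083]),np.linalg.norm(p-[.578,-.145,.12]))
for n in("top","side"):
    im=robot.capture(n);cv2.imwrite(f"pics/{n}5.png",im[:,:,::-1])
    for t in("white_ball_top","red_ball_top","blue_ball_top","green_lid","red_lid","yellow_lid"):
        print(n,t,[(np.round(d["point"],1).tolist(),round(d["p"],2)) for d in robot.mark_of(n,t)])
E
```

```text
t 16.5 pos [0.3778 0.4019 0.2786] [-1.7992e+02 -6.0000e-02  1.6687e+02] gap -0.0002 j [-53.2  11.8   3.7  85.7  -0.8  82.6  27.4]
0.356441197312614 0.6088827599802609
top white_ball_top [([358.0, 179.0], 0.81), ([306.3, 145.7], 0.76), ([297.8, 197.2], 0.67)]
top red_ball_top [([388.9, 199.1], 0.58), ([224.8, 162.8], 0.44)]
top blue_ball_top [([388.0, 156.5], 0.73), ([361.7, 193.7], 0.16)]
top green_lid [([225.2, 237.7], 0.6), ([358.1, 180.5], 0.49)]
top red_lid [([223.0, 202.6], 0.94)]
top yellow_lid [([230.3, 162.8], 0.7)]
side white_ball_top [([326.8, 250.5], 0.68), ([290.4, 212.9], 0.67), ([354.6, 207.3], 0.61)]
side red_ball_top [([318.7, 290.3], 0.91), ([376.6, 280.3], 0.59)]
side blue_ball_top [([378.3, 280.4], 0.93)]
side green_lid [([227.7, 181.2], 0.76)]
side red_lid [([269.8, 174.5], 0.84)]
side yellow_lid [([309.5, 175.3], 0.88)]
```

View pics/side5.png

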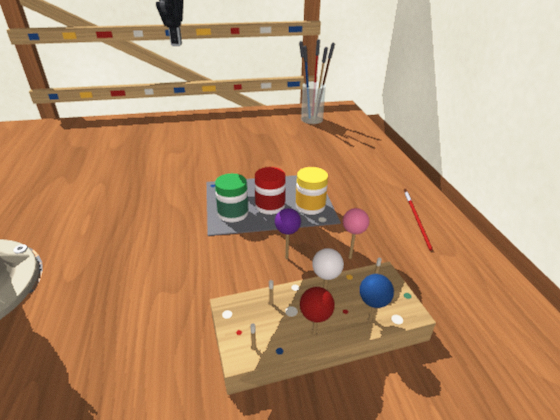

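View pics/top5.png

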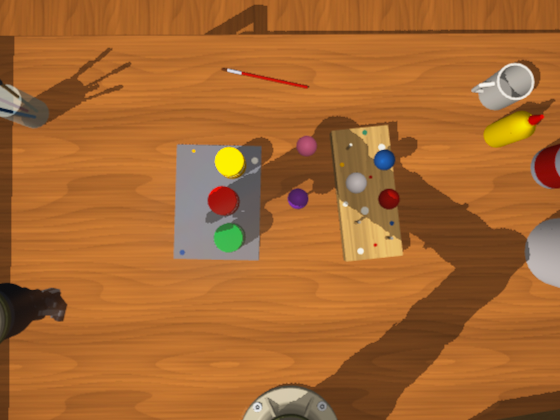

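All balls and jars are where they were at the start, and the hand is well away at the left of the top view, around (45,305). I'll settle briefly and hand in.

Emit:
{"method": "carry_out", "body": {"commands": [[0, 0, 0, 0, 0, 0, 255], [0, 0, 0, 0, 0, 0, 255], [0, 0, 0, 0, 0, 0, 255], [0, 0, 0, 0, 0, 0, 255]]}}

```text
time: 17.7
eef_pos: [0.3802, 0.3997, 0.2801]
eef_rot: [180.0, 0.1, 166.6]
ft_force: [0.2, 0.5, -0.4]
finger_gap: 0.0001
```

```bash
python3 -c "
from plant import robot
print(robot.job_done())"
```

```text
the job is handed in; nothing more can be done
None
```

I pointed with shut fingers at the bare white ball and then at the green lid, and handed the job in at about 17.7 s of the 48 s; no verdict is reported.

- **White ball:** the fingertips stayed about 3 cm above its top for roughly 2.5 s. They were within a few millimetres of the position I measured at (0.578, −0.145) m.
- **Green lid:** the fingertips stayed about 3 cm above it for roughly 2.4 s, at (0.465, 0.131) m.
- **Passing over things:** between the targets I kept the tool 25 cm above the bench.
- **Finish:** the hand ended about 36 cm from the green lid and 61 cm from the white ball.

**Last checks:** in the final pictures all three balls and all three jars look unmoved. The trained networks' marks differed from the start by up to about 7 pixels (yellow lid, side view), which I put down to their scatter. Every force reading I took was about 1 N or less and looked like noise; I saw no contact.

**Disagreements:** the networks also marked the pink and purple look-alikes as the white ball, and a few marks were plainly on the wrong thing. I sorted these out from the pictures. The camera view of the fingertips and the reported tool position agreed to about 4 mm.

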